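# Square up the lab's bench tiles and lock them in the rack

## Robot

A 6-joint arm with a two-finger parallel gripper is mounted at the origin on the work surface. World frame = base frame: x ahead of the robot, y to its left, z up, the work surface at z = 0. Lengths are in mm, angles in rad, forces in N, time in s.
With the tool pointing down it reaches from about 400 to 825 mm from the base axis. Payload 7 kg.
Tool frame: the origin (TCP) lies at the very end of the fingers, on their centre line; the grasp point (between the pads) lies 19 mm behind it; z points along the fingers, y is the line along which they close (so a half turn about z gives the same grasp; the last joint's range is limited). The gripper opens to 88 mm and grips with 3 to 60 N. Pads are 19 mm wide; open, the fingers measure 130 mm over their backs; the gripper's body (78 mm by 193 mm) begins 47 mm behind the grasp point.
Start: joints at [1.531, 0.359, 0.012, 0, -1.224, -0.288], TCP at [217.332, 639.032, 226.561] pointing down, gripper open.
Joint ranges: [-3.07, 3.07], [-1.43, 2.12], [-1.02, 1.25], [-3.03, 1.67], [-3.05, -0], [-3.03, 3.03]. Speed limits (rad/s): [2.39, 2.39, 3.01, 3.14, 3.14, 3.14].

## Interface

Orientations are given as a unit quaternion [x, y, z, w].
In Python, from plant import bot gives the robot as it stands. Calls block until the motion is done:
- bot.move_ptp(position, orientation): joint-space move of the TCP to a pose.
- bot.line_to(position, velocity=150, ori=None): straight line of the TCP; ori=None keeps the orientation; velocity is the mean speed in mm/s.
- bot.move_joints(angles): joint-space move.
- bot.move_gripper(opening, force=None): finger opening in mm; force is the grip in N (None keeps the last); returns when the fingers have stopped.
- bot.pause(seconds).
- bot.solve_ik(position, orientation): joint angles nearest the present ones, or None.
- bot.read_state(): the state.
- bot.camera(name): name is "scene" or "top" or "wrist"; returns the picture (400x640x3 uint8, red, green, blue); there is no depth.
- bot.get_calibration(name): a dict with "fx", "fy", "cx", "cy" (pixels), "view" (4x4, takes a point from world to camera coordinates); the wrist camera has in their place "T_tool_cam" (4x4, takes a point from camera to tool coordinates, whose origin is the TCP and whose axes are the flange's). Camera axes: x right, y up, looking along -z (the intrinsics and any distortion apply to the point x, -y, -z); pixel columns grow to the right and rows downward; lengths in mm; the calibration is good to about 2 mm. A picture is of the moment at which its call begins: read the wrist's pose just before it. get_calibration takes no time and is no camera call.
A pose or a line that the arm cannot do raises bot.Unreachable and nothing moves.
- bot.close_job(): hands the job in; it is judged then, once.
The state is a dict: "t": time; "joint_pos": joint angles; "qvel": joint speeds; "tau": joint torques, N m; "tcp_pos": TCP position; "eef_rot": TCP orientation; "contact_force": force on the tool from outside, world axes, zero at the start; "moment": the same for the moment, N m; "width": finger opening in mm; "finger_force": force on a finger pad.
Only numpy, scipy, OpenCV 4.12 (cv2) and the standard library are available. Lean on these libraries where they do the work, as an engineer would, in place of code of your own. Each camera call takes 0.05 s, during which the arm holds its last target. There are 200 camera calls.

## Task

First push the three untidy ceramic tiles in the rack's bay all the way back against the back stop. Then, of the three tiles on the ledge, take the one of the same size as the pile and slide it, without lifting it, onto the pile, so that all four lie flat, square and flush one above the other; then slide the keeper fully closed across the bay's mouth. Leave the other two tiles and everything else where they are.

Things in the scene. Friction and masses are not known exactly. Their poses are not given: they have to be found in the camera images.
- rack: Fixed dark steel and white stacking rack. Origin at bench level, right below the centre of the finished pile; x points to the back stop (away from the robot), y along the ledge (to the robot's left), z up; rack numbers are mm in this frame. A tile touching the back stop, midway between the bay's walls, has its origin at x 0, y 0; touching the end stop, y -2
- bay_floor (a point): Point on the bay's floor, rack (0, 0, 12). The floor runs from x -120 to 40 and from y -42 to 42 (2 mm play on each side of an 80 mm tile), and the bay is open towards -x. Its left wall is the ledge's side face (y 42); its right wall is the end stop: face at y -42, x -40 to 40, top at z 70
- ledge_top (a point): Point on the ledge, rack (-112, 240, 50). Its flat top at z 50 covers x -180 to 40, y 42 to 470. Three tiles at home in the bay end 2 mm below it, at z 48, so a tile can be slid along the back stop off the ledge onto them
- back_stop (a point): Point on the top of the back stop's face, rack (40, 240, 70): one straight white wall 8 mm thick with its face at x 40, from y -54 to 470, top at z 70, behind both the bay and the ledge
- pile_tile1: Bottom tile of the pile in the bay: square white ceramic tile, 80 x 80 x 12 mm, about 170 g; origin at the centre of its underside, z up through the tile, x and y parallel to its edges. At the start it lies 20 to 50 mm short of the back stop, square to within 0.01 rad; underside at rack z 12
- pile_tile2: Middle tile of the pile, like pile_tile1 and 20 to 50 mm short of the back stop by an amount of its own; underside at rack z 24
- pile_tile3: Top tile of the three in the bay, like pile_tile1 and 20 to 50 mm short of the back stop by an amount of its own; underside at rack z 36
- tile_80: The tile of the pile's size, lying on the ledge in one of three places about 125 mm apart along y (rack y about 115, 240 or 365; rack x about -112), the lane along the back stop empty: square white ceramic tile, 80 x 80 x 12 mm, about 130 to 230 g; origin at the centre of its underside, z up through the tile, x and y parallel to its edges, turned up to 0.2 rad from the rack's axes
- tile_66: Look-alike, too small, on the ledge in another of the three places: square white ceramic tile, 66 x 66 x 12 mm, about 115 g; origin at the centre of its underside, z up through the tile, x and y parallel to its edges
- tile_94: Look-alike, too large, on the ledge in another of the three places: square white ceramic tile, 94 x 94 x 12 mm, about 235 g; origin at the centre of its underside, z up through the tile, x and y parallel to its edges
- keeper (a joint): Sliding keeper, m: 0 closed across the bay's mouth (stop), 0.105 fully open; starts at 0.09 to 0.103. Grey upright bar 8 mm thick, 84 mm long along y, top at rack z 62, at rack x -52; opening moves it to rack -y (its centre at rack y = -joint), closing to +y. Stays where left; 1.5 N friction plus slight damping. Closes only if the tiles are home (to about 8 mm)
- keeper_knob (a point): Top centre of the keeper's black upright knob, 18 mm in diameter, rising 36 mm above the middle of the bar (rack z 62 to 98); moves with the keeper: rack x -52, y -joint, z 98
- jar: Bystander: small amber jar standing on the ledge's near left corner, 28 mm in diameter, 38 mm high; origin under its centre
- mug: Bystander: blue mug, 76 mm in diameter, 90 mm high; origin under its centre
- bottle: Bystander: amber bottle, 60 mm in diameter, 150 mm high; origin under its centre
- beaker: Bystander: glass beaker, 68 mm in diameter, 85 mm high; origin under its centre
- spatula: Bystander: spatula with wooden handle, 170 mm long, lying on the bench in front of the bay; origin under its middle, x along it
- flask: Bystander: conical flask beyond the back stop, 80 mm in diameter, 112 mm high; origin under its centre
- small_bottle: Bystander: white bottle beyond the back stop, 48 mm in diameter, 100 mm high; origin under its centre
Not all that is in view belongs to the job. Leave any pink look-alike of the tile_80 alone.

How it is judged (in metres and radians):
On the way, in this order (a step that is already met when the one before it is completed fails the run):
1. the three tiles in the bay are pushed home against the back stop, one above the other (x of pile_tile1 in the frame of rack between -0.005 and 0.005 m and y of pile_tile1 in the frame of rack between -0.006 and 0.006 m and z of pile_tile1 in the frame of rack between 0.008 and 0.016 m and (angle between the x axis of pile_tile1 and the x axis of rack, either way round below 0.07 rad or angle between the x axis of pile_tile1 and the y axis of rack, either way round below 0.07 rad) and angle between each of pile_tile1, pile_tile2, pile_tile3's own z axis and vertical below 0.06 rad and x of pile_tile2 in the frame of rack between -0.005 and 0.005 m and y of pile_tile2 in the frame of rack between -0.006 and 0.006 m and z of pile_tile2 in the frame of rack between 0.02 and 0.028 m and (angle between the x axis of pile_tile2 and the x axis of rack, either way round below 0.07 rad or angle between the x axis of pile_tile2 and the y axis of rack, either way round below 0.07 rad) and x of pile_tile3 in the frame of rack between -0.005 and 0.005 m and y of pile_tile3 in the frame of rack between -0.006 and 0.006 m and z of pile_tile3 in the frame of rack between 0.032 and 0.04 m and (angle between the x axis of pile_tile3 and the x axis of rack, either way round below 0.07 rad or angle between the x axis of pile_tile3 and the y axis of rack, either way round below 0.07 rad)), for 0.2 s.
2. the 80 mm tile from the ledge lies flat and flush on the pile (all of step 1 and x of tile_80 in the frame of rack between -0.005 and 0.005 m and y of tile_80 in the frame of rack between -0.006 and 0.006 m and z of tile_80 in the frame of rack between 0.044 and 0.052 m and (angle between the x axis of tile_80 and the x axis of rack, either way round below 0.07 rad or angle between the x axis of tile_80 and the y axis of rack, either way round below 0.07 rad) and angle between tile_80's own z axis and vertical below 0.06 rad), for 0.2 s.
3. the keeper is closed across the bay's mouth (value of joint keeper below 0.006 m), for 0.2 s.
At the end, for the whole second after the job is handed in: The three pile tiles and the 80 mm tile on top of them are all at rest at home in the bay: each within 5 mm of touching the back stop, within 6 mm of the bay's middle, square to it within 0.07 rad, lying flat at its height in the pile (within 4 mm); the keeper is within 6 mm of closed (all of step 2 and value of joint keeper below 0.006 m and linear speed of each of pile_tile1, pile_tile2, pile_tile3, tile_80 below 0.02 m/s).
It fails at once if the 80 mm tile is lifted more than 25 mm above the ledge (z of tile_80 in the frame of rack above 0.075 m).
It fails at once if a look-alike tile is moved by more than 20 mm (distance of any of tile_66, tile_94 from where it was at the start of the episode above 0.02 m).
It fails at once if a bystander is moved by more than 30 mm (distance of any of jar, mug, bottle, beaker, spatula, flask, small_bottle from where it was at the start of the episode above 0.03 m).
It also fails if it takes over 72 s, if anything falls off the work surface, if the arm or the gripper's body presses on something with over 40 N, if the wrist force passes 120 N, or if a joint passes its speed limit or range.

## Working session

There is one attempt and no reset: what is moved stays moved. The work goes in short steps, each a Python script; the robot and the scene stay as the last script left them, time stands still between calls to the robot, and variables do not carry over. Pictures are saved under pics/ and viewed, at most 10 in all, crops included, and the job is handed in when it is done.

```bash
ls; mkdir -p pics; python3 - <<'E'
from plant import bot
import cv2,json
for n in ["scene","top"]:
    cv2.imwrite(f"pics/{n}0.png",bot.camera(n)[:,:,::-1]); c=bot.get_calibration(n); print(n,c)
print(bot.get_calibration("wrist")); s=bot.read_state(); print(s['t'],s['tcp_pos'],s['eef_rot'],s['contact_force'])
E
```

```text
pics
scene {'fx': 419.3529895525633, 'fy': 419.3529895525633, 'cx': 316.8193288076595, 'cy': 200.24759367230064, 'view': array([[ 7.82342066e-01,  6.22707213e-01, -1.32898050e-02,
        -4.57461500e+02],
       [-4.64037841e-01,  5.96964044e-01,  6.54448479e-01,
         1.76890928e+02],
       [ 4.15463324e-01, -5.05835603e-01,  7.55989794e-01,
        -1.65506970e+03],
       [ 0.00000000e+00,  0.00000000e+00,  0.00000000e+00,
         1.00000000e+00]])}
top {'fx': 501.4434286395173, 'fy': 501.4434286395173, 'cx': 316.61733500038747, 'cy': 196.04440640411033, 'view': array([[ 2.54936267e-02, -9.99625652e-01,  9.93134733e-03,
         2.00728572e+01],
       [ 9.84799178e-01,  2.68204975e-02,  1.71613637e-01,
        -5.51035887e+02],
       [-1.71815757e-01,  5.40532869e-03,  9.85114272e-01,
        -1.41297555e+03],
       [ 0.00000000e+00,  0.00000000e+00,  0.00000000e+00,
         1.00000000e+00]])}
{'fx': 279.0553193007412, 'fy': 279.0553193007412, 'cx': 320.0461146760608, 'cy': 199.51995434618016, 'T_tool_cam': array([[ 1.32158751e-03,  9.58685756e-01,  2.84464190e-01,
         7.61777690e+01],
       [ 9.99998592e-01, -1.56124725e-03,  6.15753586e-04,
         3.75753624e-01],
       [ 1.03443313e-03,  2.84462976e-01, -9.58686469e-01,
        -1.57123515e+02],
       [ 0.00000000e+00,  0.00000000e+00,  0.00000000e+00,
         1.00000000e+00]])}
0.1 [217.22556541 638.62412054 225.71304471] [ 9.86587909e-01 -1.63229031e-01 -4.46184853e-05  7.60808436e-04] [-0.38825902  0.60059751  0.03114752]
```

View pics/top0.png

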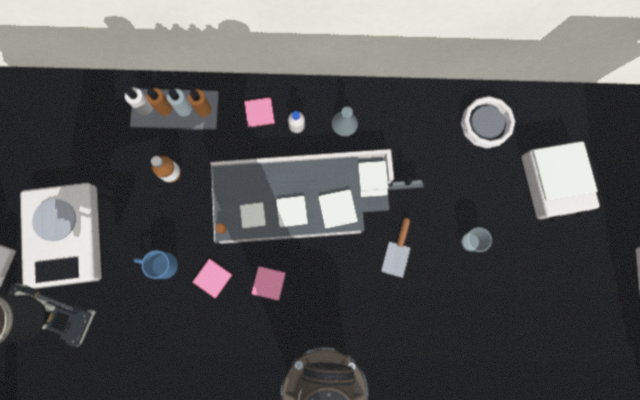

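View pics/scene0.png

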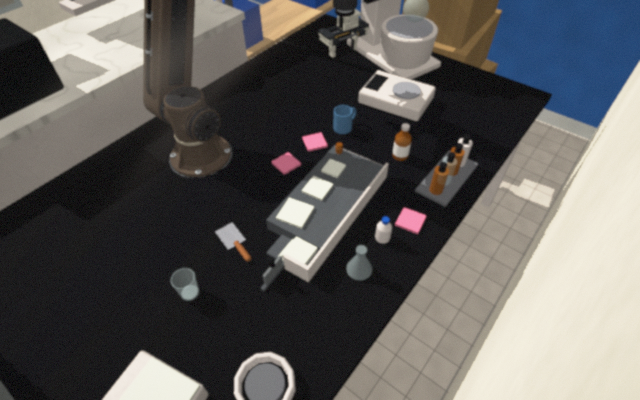

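The top view shows the ledge with three tiles: 66 mm at (252,215), 80 mm at (292,210) and 94 mm at (338,208). The pile is at (373,178) and the keeper knob at about (408,184). I'll enlarge it to measure.

```bash
python3 - <<'E'
import cv2
im=cv2.imread("pics/top0.png")[130:255,200:440]
cv2.imwrite("pics/crop.png",cv2.resize(im,None,fx=3.3,fy=3.3,interpolation=cv2.INTER_CUBIC))
E
```

```text
(no output)
```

View pics/crop.png

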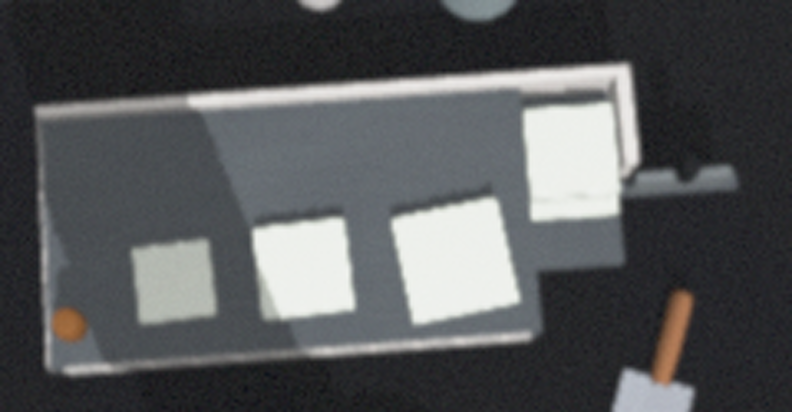

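The crop shows the rack outline (back stop (36,105)–(631,65), ledge near edge (48,370)–(540,333)) and the 80 tile's corners. I'll fit the rack pose and then look from close by.

```bash
cat > h.py <<'E'
import numpy as np, cv2
from scipy.optimize import least_squares
from scipy.spatial.transform import Rotation as R
from plant import bot
def KV(n,st=None):
    c=bot.get_calibration(n)
    if n!="wrist": return c,np.array(c["view"])
    T=np.eye(4); T[:3,:3]=R.from_quat(st["eef_rot"]).as_matrix(); T[:3,3]=st["tcp_pos"]
    return c,np.linalg.inv(T@np.array(c["T_tool_cam"]))
def proj(P,c,V):
    p=np.atleast_2d(P)@V[:3,:3].T+V[:3,3]
    return np.c_[c["cx"]-c["fx"]*p[:,0]/p[:,2], c["cy"]+c["fy"]*p[:,1]/p[:,2]]
def unproj(uv,z,c,V):
    uv=np.atleast_2d(uv); d=np.c_[(uv[:,0]-c["cx"])/c["fx"],-(uv[:,1]-c["cy"])/c["fy"],-np.ones(len(uv))]@V[:3,:3]
    o=-V[:3,:3].T@V[:3,3]; return o+d*((z-o[2])/d[:,2])[:,None]
def r2w(p,rk):
    p=np.atleast_2d(p).astype(float); c,s=np.cos(rk[2]),np.sin(rk[2])
    return np.c_[rk[0]+c*p[:,0]-s*p[:,1], rk[1]+s*p[:,0]+c*p[:,1], p[:,2]]
def w2r(p,rk):
    p=np.atleast_2d(p); c,s=np.cos(rk[2]),np.sin(rk[2]); d=p[:,:2]-np.array(rk[:2])
    return np.c_[c*d[:,0]+s*d[:,1],-s*d[:,0]+c*d[:,1],p[:,2]]
def fit(P,uv,c,V,x0=(600,-100,0)):
    r=least_squares(lambda k:(proj(r2w(P,k),c,V)-uv).ravel(),x0,x_scale=[10,10,.05],loss="soft_l1")
    return r.x,(proj(r2w(P,r.x),c,V)-uv).round(1)
def ori(yaw): # tool down, closing axis (tool y) at angle yaw from world -y ; tool x at yaw
    return (R.from_euler("z",yaw)*R.from_quat([1,0,0,0])).as_quat()
E
python3 - <<'E'
from h import *
c,V=KV("top")
f=lambda a:np.array(a,float)/3.3+[200,130]
P=[(48,470,70),(48,-54,70),(-180,470,50),(-180,42,50),(-120,-42,12),(-40,-54,70)]
uv=f([(36,105),(631,65),(48,370),(540,334),(624,264),(641,165)])
rk,e=fit(np.array(P),uv,c,V); print(rk,e.tolist())
np.save("rk.npy",rk)
t=w2r(unproj(f([(253,226),(343,216),(355,308),(262,319)]),62,c,V),rk); print(t.round(1),t.mean(0))
t=w2r(unproj(f([(523,109),(611,101)]),48,c,V),rk); print(t.round(1))
t=w2r(unproj(f([(688,182)]),62,c,V),rk); print("knob base?",t)
print(r2w([(0,0,0),(-112,240,62),(20,470,60),(-52,-100,98)],rk))
E
```

```text
[ 6.34805645e+02 -1.29087841e+02  9.58252230e-02] [[-0.1, 0.3], [-0.4, 0.6], [0.4, -0.8], [0.5, -0.2], [0.1, 0.3], [-0.5, -0.2]]
[[ -70.2  286.6   62. ]
 [ -66.7  207.7   62. ]
 [-148.1  202.6   62. ]
 [-152.1  283.4   62. ]] [-109.26135759  245.08038022   62.        ]
[[ 21.6  40.9  48. ]
 [ 23.5 -38.3  48. ]]
knob base? [[-57.22342015 -96.69641989  62.        ]]
[[ 634.80564473 -129.08784122    0.        ]
 [ 500.35659669   99.09509741   62.        ]
 [ 609.74493025  340.66950103   60.        ]
 [ 592.61207023 -233.60435795   98.        ]]
```

Fit residuals are under 1 px and the tile measures 80 mm. Next I'll move above the rack and refine with the wrist camera.

```bash
python3 - <<'E'
from h import *
rk=np.load("rk.npy")
p=r2w([(-80,60,210)],rk)[0]
for dy in (0,np.pi/2,-np.pi/2): print(dy,bot.solve_ik(p,ori(rk[2]+dy)))
c,V=KV("top")
# flask / small bottle base positions
for n,u,z in (("flask",(344,125),0),("smallb",(297,124),0)): print(n,w2r(unproj([u],z,c,V),rk))
bot.move_ptp(p,ori(rk[2])); bot.pause(.3)
s=bot.read_state(); im=bot.camera("wrist"); print(s['t'],s['tcp_pos'],s['eef_rot'],s['joint_pos'])
cv2.imwrite("pics/w1.png",im[:,:,::-1])
import pickle; pickle.dump(s,open("w1.pkl","wb"))
cv2.imwrite("pics/w1b.png",cv2.resize(im[:,:,::-1],(800,500),interpolation=cv2.INTER_CUBIC))
E
```

```text
0 [ 0.2137241   0.17366777 -0.28031137  0.         -1.11681719  1.45289745]
1.5707963267948966 [ 0.2137241   0.17366777 -0.28031137  0.         -1.11681719  3.02369377]
-1.5707963267948966 [ 0.2137241   0.17366777 -0.28031137  0.         -1.11681719 -0.11789888]
flask [[156.03951661  69.9850306    0.        ]]
smallb [[168.96908903 214.48019351   0.        ]]
3.1833 [549.48875753 -76.75977293 209.96663579] [ 9.98843497e-01  4.80798054e-02 -2.61347994e-05 -2.11593132e-06] [ 2.14175196e-01  1.73759808e-01 -2.80270546e-01 -1.42588490e-05
 -1.11681682e+00  1.45282408e+00]
```

View pics/w1b.png

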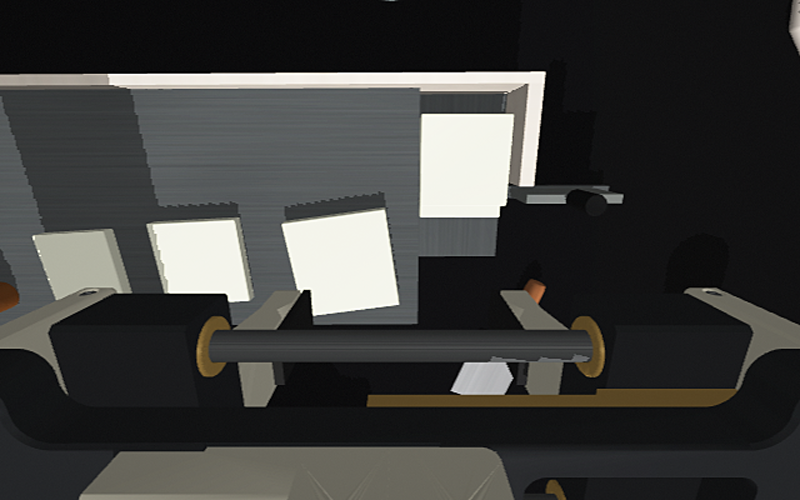

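```bash
python3 - <<'E'
from h import *
import pickle
rk0=np.load("rk.npy"); s=pickle.load(open("w1.pkl","rb")); c,V=KV("wrist",s)
P=np.array([(48,-54,70),(-40,-54,70),(40,42,50),(-180,42,50),(-120,-42,12),(-120,42,12)])
uv=(np.array([(546,72),(538,186),(419,89),(418,325),(496,257),(418,257)])+.0)*.8
rk,e=fit(P,uv,c,V,rk0); print(rk0,rk,e.tolist()); np.save("rk.npy",rk)
U=lambda a,z:w2r(unproj(np.array(a)*.8,z,c,V),rk).round(1).tolist()
print("t80",U([(148,224),(238,219)],62))
print("t94",U([(283,223),(384,209),(400,303)],62),"t66",U([(33,236),(112,230)],62))
print("pile",U([(421,113),(513,113),(500,217),(421,217)],48))
print("knob",U([(596,205)],98))
E
```

```text
[ 6.34805645e+02 -1.29087841e+02  9.58252230e-02] [ 6.37355321e+02 -1.27403555e+02  1.09102219e-01] [[-0.0, -0.3], [-2.6, 0.6], [0.8, -0.3], [0.8, 0.2], [0.1, -0.4], [-0.4, 0.3]]
t80 [[-69.9, 285.2, 62.0], [-66.3, 204.1, 62.0]]
t94 [[-70.4, 164.4, 62.0], [-58.8, 74.0, 62.0], [-149.5, 60.9, 62.0]] t66 [[-79.8, 391.6, 62.0], [-75.1, 318.8, 62.0]]
pile [[21.1, 41.0, 48.0], [20.2, -37.6, 48.0], [-69.9, -32.8, 48.0], [-69.1, 40.5, 48.0]]
knob [[-51.3, -92.1, 98.0]]
```

```bash
python3 - <<'E'
from h import *
import pickle
from h import R
s=pickle.load(open("w1.pkl","rb")); c,V=KV("wrist",s)
g=cv2.imread("pics/w1.png",0).astype(float)
# sub-pixel back-stop outer edge (dark -> white, going down)
pts=[]
for u in range(4,430,15):
    col=cv2.GaussianBlur(g,(3,3),0)[45:75,u]; d=np.diff(col); k=d.argmax(); pts.append((u,45+k+.5))
pts=np.array(pts); L=np.polyfit(pts[:,0],pts[:,1],1); r=pts[:,1]-np.polyval(L,pts[:,0]); ok=abs(r)<1.5
W=unproj(pts[ok],70,c,V); a=np.polyfit(W[:,1],W[:,0],1); print(len(W),"yaw from wrist edge",-np.arctan(a[0]),L)
# ledge-bay edge x-direction
W2=unproj(np.array([(419.5,100),(418,320)])*.8,50,c,V);d=W2[0]-W2[1];print("yaw from ledge edge",np.arctan2(d[1],d[0]))
for yaw in (.096,.102,.109):
    k=np.array([637.4,-127.4,yaw]); 
    P=np.array([(48,-54,70),(40,42,50),(-180,42,50),(-120,-42,12),(-120,42,12)]);uv=np.array([(546,72),(419,89),(418,325),(496,257),(418,257)])*.8
    q=least_squares(lambda t:(proj(r2w(P,[*t,yaw]),c,V)-uv).ravel(),k[:2]); print(yaw,q.x,q.cost,w2r(W[[0,-1]],[*q.x,yaw])[:,0])
E
```

```text
29 yaw from wrist edge 0.10221219742973135 [-5.45155993e-03  5.89769787e+01]
yaw from ledge edge 0.10598094578077176
0.096 [ 637.21907911 -127.6866141 ] 3.883538917372696 [46.39910471 49.5443576 ]
0.102 [ 637.19924289 -127.42087183] 1.5944386266091308 [48.5832267  49.29192041]
0.109 [ 637.17378976 -127.11133474] 0.7910911022645646 [51.12746399 48.99347926]
```

```bash
cat >> h.py <<'E'
def force(rk,F0):
    s=bot.read_state(); return w2r([*(np.array(s["contact_force"])[:2]-F0[:2]),0],[0,0,rk[2]])[0][:2], w2r([s["tcp_pos"]],rk)[0]
def go(p,v=150,o=None): bot.line_to(r2w([p],rk)[0],velocity=v,ori=o)
def push(p,d,dist,fmax,F0,step=1.5,v=15):
    """creep from rack p along rack unit d until |force along d|>fmax"""
    d=np.array(d,float); n=0
    while n<dist:
        n+=step; go(np.array(p)+d*n,v); f,q=force(rk,F0)
        if -(f@d[:2])>fmax: break
    print("push end",n,f.round(1),q.round(1),bot.read_state()["t"]); return q
rk=np.array([637.5,-127.8,.101])
E
python3 - <<'E'
from h import *
O=ori(rk[2]-np.pi/2)
bot.move_gripper(0)
bot.move_ptp(r2w([(-135,0,110)],rk)[0],O); print(bot.read_state()["width"])
go((-135,0,16),100); bot.pause(.2)
F0=np.array(bot.read_state()["contact_force"]); print(F0,bot.read_state()["tcp_pos"])
go((-85,0,16),60); print(force(rk,F0))
push((-85,0,16),(1,0,0),36,14,F0,step=1.5,v=25)
s=bot.read_state(); im=bot.camera("wrist"); cv2.imwrite("pics/w2.png",im[:,:,::-1])
cv2.imwrite("pics/t2.png",cv2.resize(bot.camera("top")[130:255,200:440,::-1],None,fx=3,fy=3,interpolation=cv2.INTER_CUBIC))
E
```

```text
0.5367914352022208
[-0.29231518 -0.3825959  -0.65642679] [ 503.56977773 -141.39485682   16.56968041]
(array([-1.5930765 ,  0.62918559]), array([-8.52591905e+01,  3.23783497e-02,  1.58154737e+01]))
push end 33.0 [-17.8   2.1] [-56.9  -0.1  15.7] 13.7417
```

View pics/w2.png

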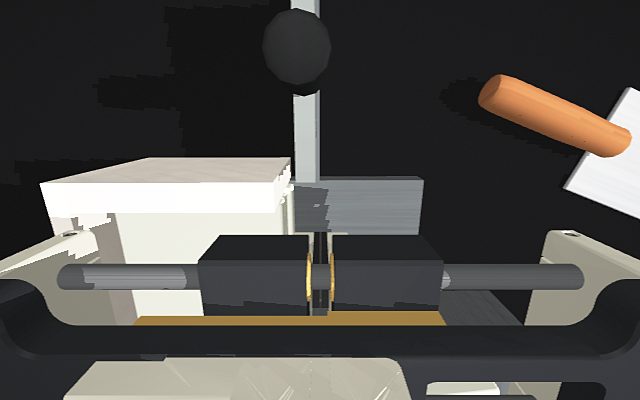

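Pile pushed until 18 N of resistance. I'll retreat and look from above.

```bash
python3 - <<'E'
from h import *
go((-64,0,16),60); go((-120,0,16),80); go((-150,0,120),150)
go((-110,20,170),150); bot.pause(.3)
s=bot.read_state(); im=bot.camera("wrist"); c,V=KV("wrist",s)
q=proj(r2w([(-40,-40,48),(-40,40,48),(40,-40,48),(40,40,48),(40,42,50),(48,-54,70),(-40,-54,70),(-120,42,12)],rk),c,V); print(q.round(1).tolist(),s["t"])
big=cv2.resize(im[:,:,::-1],None,fx=1.25,fy=1.25,interpolation=cv2.INTER_CUBIC).copy()
for u,v in q*1.25: cv2.circle(big,(int(u),int(v)),2,(0,0,255),-1)
cv2.imwrite("pics/w3.png",big)
E
```

```text
[[246.7, 134.7], [252.3, 212.4], [164.5, 134.7], [176.5, 212.3], [175.8, 214.8], [139.7, 120.0], [239.3, 120.1], [327.2, 204.0]] 16.8167
```

View pics/w3.png

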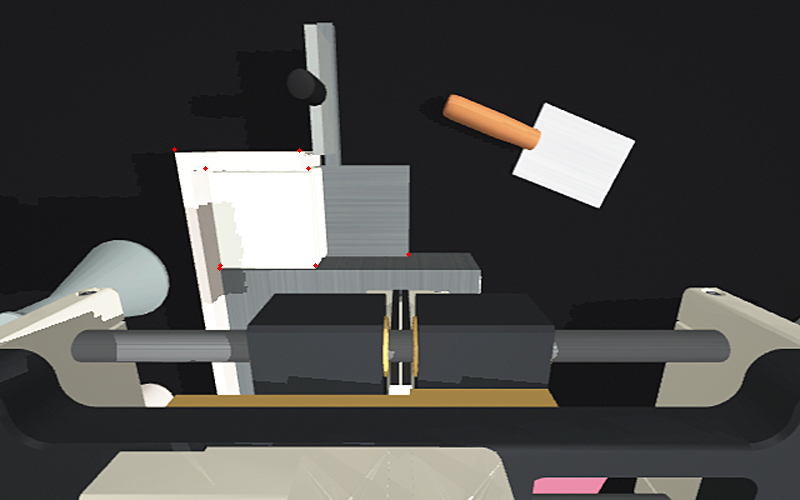

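```bash
python3 - <<'E'
from h import *
s=bot.read_state(); im=bot.camera("wrist").astype(int); c,V=KV("wrist",s)
for y in (-20,0,20):
    print("y",y,"pred x-40 z12,24,36,48:",proj(r2w([(-40,y,z) for z in (12,24,36,48)],rk),c,V).round(1).tolist())
    r=int(round(proj(r2w([(-40,y,36)],rk),c,V)[0,1])); print(r,im[r,240:270].mean(1).astype(int).tolist())
E
```

```text
y -20 pred x-40 z12,24,36,48: [[256.3, 151.0], [253.9, 152.3], [251.3, 153.7], [248.4, 155.3]]
154 [255, 255, 255, 255, 255, 255, 255, 255, 255, 249, 253, 253, 249, 254, 255, 255, 255, 253, 246, 122, 134, 139, 139, 138, 139, 139, 139, 139, 138, 140]
y 0 pred x-40 z12,24,36,48: [[257.4, 168.7], [255.1, 170.7], [252.6, 172.8], [249.9, 175.1]]
173 [255, 255, 255, 255, 255, 255, 255, 255, 255, 255, 250, 253, 253, 249, 253, 255, 255, 255, 254, 249, 153, 133, 138, 138, 139, 139, 139, 139, 140, 138]
y 20 pred x-40 z12,24,36,48: [[258.5, 185.8], [256.3, 188.3], [253.8, 191.1], [251.2, 194.0]]
191 [255, 255, 255, 255, 255, 255, 255, 255, 255, 255, 255, 254, 250, 251, 251, 253, 255, 255, 255, 254, 252, 184, 124, 133, 134, 134, 132, 134, 134, 133]
```

```bash
python3 - <<'E'
from h import *
go((-110,0,60),250); go((-100,0,13.6),150); bot.pause(.1)
F0=np.array(bot.read_state()["contact_force"])
go((-62,0,13.6),80); push((-62,0,13.6),(1,0,0),14,24,F0,step=2,v=30)
go((-64,0,13.6),60); go((-110,0,30),120); go((-110,20,170),250); bot.pause(.2)
s=bot.read_state(); im=bot.camera("wrist").astype(int); c,V=KV("wrist",s)
for y in (-20,0,20):
    print("pred:",proj(r2w([(-40,y,z) for z in (12,24,36,48)],rk),c,V).round(1)[:,0].tolist())
    r=int(round(proj(r2w([(-40,y,36)],rk),c,V)[0,1])); print(im[r,245:265].mean(1).astype(int).tolist())
print(s["t"],s["tcp_pos"])
E
```

```text
push end 14 [-29.4   4.7] [-57.2  -0.1  13.3] 20.4583
pred: [255.7, 253.3, 250.6, 247.8]
[255, 255, 255, 249, 252, 253, 249, 252, 255, 255, 255, 254, 252, 186, 130, 138, 138, 137, 137, 138]
pred: [256.8, 254.5, 251.9, 249.2]
[255, 255, 255, 255, 254, 249, 253, 253, 251, 254, 255, 255, 255, 251, 184, 127, 136, 139, 139, 138]
pred: [257.9, 255.7, 253.2, 250.6]
[255, 255, 255, 255, 255, 255, 248, 254, 255, 249, 254, 255, 255, 255, 253, 218, 119, 134, 136, 136]
22.35 [ 525.4893252  -119.11342877  168.71500127]
```

```bash
python3 - <<'E'
from h import *
O=ori(rk[2])
bot.move_gripper(30)
bot.move_ptp(r2w([(-188,243,110)],rk)[0],O)
go((-188,243,54.5),120); bot.pause(.15)
F0=np.array(bot.read_state()["contact_force"]); print(bot.read_state()["tcp_pos"],bot.read_state()["width"])
go((-160,243,54.5),70); go((-60,243,54.5),60); print(force(rk,F0))
push((-60,243,54.5),(1,0,0),16,10,F0,step=2,v=25)
go((-56,243,54.5),60); go((-120,243,56),150); go((-130,243,150),250); bot.pause(.2)
s=bot.read_state(); im=bot.camera("wrist"); c,V=KV("wrist",s); print(s["t"])
q=proj(r2w([(-40,203,62),(-40,283,62),(40,203,62),(40,283,62)],rk),c,V); print(q.round(1).tolist())
big=cv2.resize(im[:,:,::-1],None,fx=1.25,fy=1.25,interpolation=cv2.INTER_CUBIC).copy()
for u,v in q*1.25: cv2.circle(big,(int(u),int(v)),2,(0,0,255),-1)
cv2.imwrite("pics/w4.png",big)
E
```

```text
[426.64435169  95.25217883  55.29167009] 30.28040933274478
(array([-0.22803635, -0.26861743]), array([-59.95151303, 243.07053176,  54.66875054]))
push end 14 [-11.9   3.2] [-49.2 242.5  53.9] 28.975
30.5917
[[368.4, 98.7], [271.2, 98.6], [373.8, -15.9], [265.9, -16.0]]
```

View pics/w4.png

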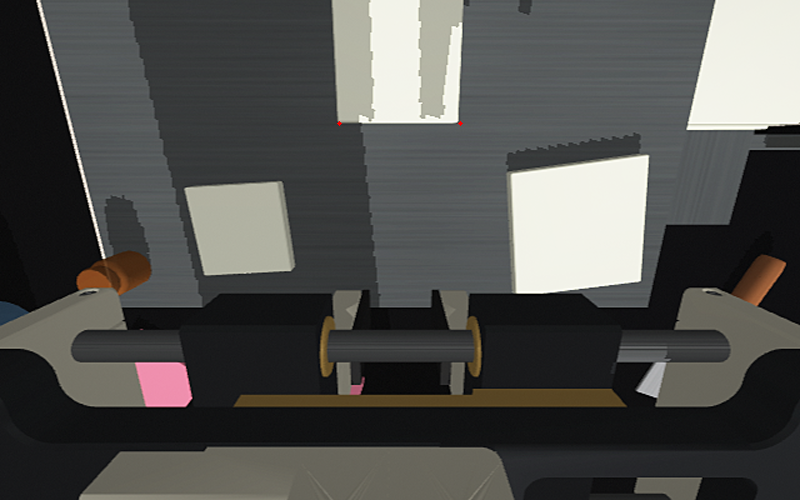

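Tile 80 is square against the back stop: its near edge, (340,123)–(460,123), lies on the predicted dots. Neither neighbour has moved. Next I'll slide it along the stop.

```bash
python3 - <<'E'
from h import *
O=ori(rk[2]-np.pi/2)
bot.move_ptp(r2w([(0,314,100)],rk)[0],O)
go((0,314,54.5),120); bot.pause(.15)
F0=np.array(bot.read_state()["contact_force"])
for y in (290,200,100,62):
    go((0,y,54.5),70); f,q=force(rk,F0); print(f.round(1),q.round(1))
    if abs(f).max()>15: break
else:
    push((0,62,54.5),(0,-1,0),18,8,F0,step=2,v=25)
    go((0,58,54.5),60); go((0,75,80),120); go((-60,60,150),200); bot.pause(.2)
    s=bot.read_state(); im=bot.camera("wrist"); c,V=KV("wrist",s); print(s["t"])
    q=proj(r2w([(x,y,60) for x in (-40,40) for y in (-42,38)],rk),c,V); print(q.round(1).tolist())
    big=cv2.resize(im[:,:,::-1],None,fx=1.25,fy=1.25,interpolation=cv2.INTER_CUBIC).copy()
    for u,v in q*1.25: cv2.circle(big,(int(u),int(v)),2,(0,0,255),-1)
    cv2.imwrite("pics/w5.png",big)
E
```

```text
[-2.5  0.9] [  0.  289.3  54.6]
[-0.9  0.1] [1.000e-01 2.003e+02 5.460e+01]
[-1.6  0.2] [-1.000e-01  1.002e+02  5.440e+01]
[-1.9  0.8] [-0.1 61.6 54.4]
push end 14 [-2.6 10.4] [ 0.1 49.5 54.5] 38.6583
40.2
[[294.4, 84.3], [296.6, 180.0], [196.5, 84.1], [207.6, 179.9]]
```

View pics/w5.png

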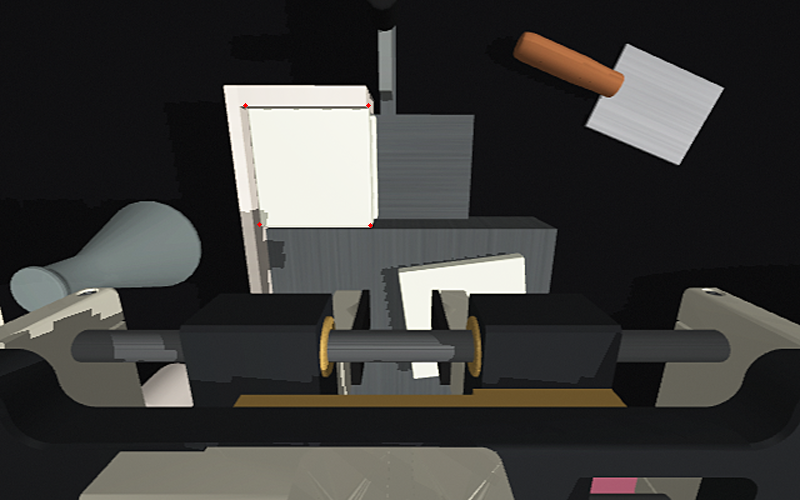

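Tile 80 lies on the pile against the end stop, its corners on the predicted dots (245,105)–(370,226). Next I'll close the keeper.

```bash
python3 - <<'E'
from h import *
bot.move_gripper(0)
go((-54,-140,140),200); go((-54,-140,75),120); bot.pause(.15)
F0=np.array(bot.read_state()["contact_force"])
for y in (-110,-70,-35):
    go((-54,y,75),60); f,q=force(rk,F0); print(f.round(1),q.round(1))
    if abs(f).max()>12: break
else:
    push((-54,-35,75),(0,1,0),24,9,F0,step=2,v=25)
    go((-54,-25,75),60); go((-54,-60,120),150); go((-90,40,170),200); bot.pause(.3)
    s=bot.read_state(); im=bot.camera("wrist"); c,V=KV("wrist",s); print(s["t"])
    q=proj(r2w([(-40,-42,60),(-40,38,60),(40,-42,60),(40,38,60),(-52,0,98),(-48,42,62),(-48,-42,62)],rk),c,V)
    big=cv2.resize(im[:,:,::-1],None,fx=1.25,fy=1.25,interpolation=cv2.INTER_CUBIC).copy()
    for u,v in q*1.25: cv2.circle(big,(int(u),int(v)),2,(0,0,255),-1)
    cv2.imwrite("pics/w6.png",big)
E
```

```text
[ 0.7 -0.7] [ -53.8 -109.7   75.1]
[ 1. -1.] [-54.1 -69.7  75. ]
[ 1.1 -0.1] [-53.9 -34.6  75.1]
push end 18 [  1.3 -10.7] [-54.  -18.5  75.1] 47.4
49.25
```

View pics/w6.png

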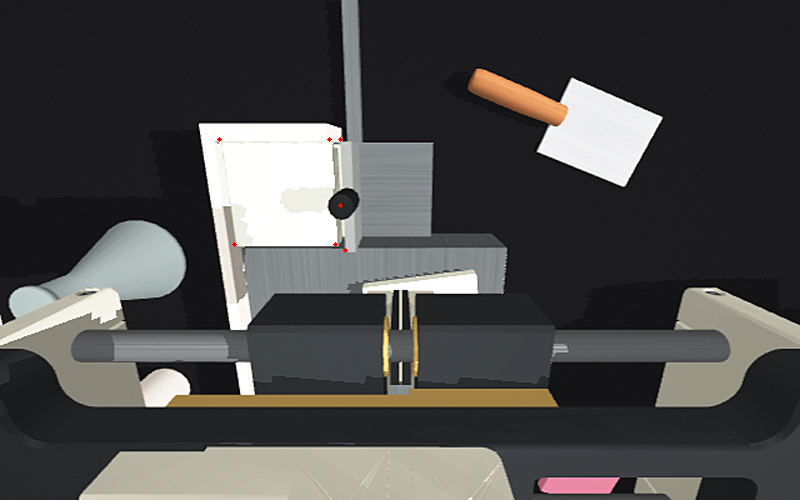

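The keeper is at its stop, with the knob on the predicted closed position (340,205) and the TCP stopping at -18.5 as computed. The pile is square behind it, so I'm handing in.

```bash
python3 -c "
from plant import bot
print(bot.close_job())"
```

```text
the job is handed in; nothing more can be done
None
```

The job is handed in at about 50 s of the 72 s allowed: by the wrist-camera and force checks, the three pile tiles are home, the 80 mm tile lies square on top of them and the keeper is closed at its stop; no verdict came back on hand-in.

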